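Tip two crates over to find the stamp and push that one into the dispatch bay

TASK

One of the two small wooden shipping crates has a red stamp on its underside. With the fingertips, tip both of them over onto their sides, so that the undersides can be seen, and then push the stamped crate, lying as it is, along the table until it is wholly inside the blue tape rectangle. Leave the other crate lying where it fell, do not strike, squeeze or lift the crates, and do not disturb the other things on the table.

Things in the scene. Friction and masses are not known exactly. Their poses are not given: they have to be found in the camera images.
- crate_a: one of two outwardly identical closed wooden shipping crates, standing: 110 mm along its x, 150 along its y, 130 high over its 18 mm wide battens (5 mm proud of the panels). Origin: centre of its underside, z up. Long sides face the robot within 0.3 rad. About 0.7 kg, heavy at the bottom (centre of mass about 35 mm up). One crate stands at the robot's left (y > 0), one at its right
- crate_b: the other crate, same sizes and looks as crate_a. Behaviour of both: rubber skids under the long sides (friction 0.9; wood 0.6). Pulled or pushed level near its top, a crate tips about a lower edge without sliding; let go before about 0.9 rad it falls back, beyond 1.1 rad it goes on over and comes to lie on its side, 110 mm high. Lying, it slides when pushed below mid-height
- stamp (a point): centre of the red stamp (ring and dot, 80 mm across) on the underside of one of the two crates, which of them shows only once it is tipped over. It lies 7 mm up that crate's z axis from its origin
- crate_a_corner0 (a point): bottom corner at -x, -y of crate_a (in its own axes, 55 and 75 mm from its z axis); the four listed corners mark its whole outline seen from above, on whichever face it lies
- crate_a_corner1 (a point): bottom corner at +x, +y of crate_a (in its own axes, 55 and 75 mm from its z axis); the four listed corners mark its whole outline seen from above, on whichever face it lies
- crate_a_corner2 (a point): top corner at -x, +y of crate_a (in its own axes, 55 and 75 mm from its z axis); the four listed corners mark its whole outline seen from above, on whichever face it lies
- crate_a_corner3 (a point): top corner at +x, -y of crate_a (in its own axes, 55 and 75 mm from its z axis); the four listed corners mark its whole outline seen from above, on whichever face it lies
- crate_b_corner0 (a point): bottom corner at -x, -y of crate_b (in its own axes, 55 and 75 mm from its z axis); the four listed corners mark its whole outline seen from above, on whichever face it lies
- crate_b_corner1 (a point): bottom corner at +x, +y of crate_b (in its own axes, 55 and 75 mm from its z axis); the four listed corners mark its whole outline seen from above, on whichever face it lies
- crate_b_corner2 (a point): top corner at -x, +y of crate_b (in its own axes, 55 and 75 mm from its z axis); the four listed corners mark its whole outline seen from above, on whichever face it lies
- crate_b_corner3 (a point): top corner at +x, -y of crate_b (in its own axes, 55 and 75 mm from its z axis); the four listed corners mark its whole outline seen from above, on whichever face it lies
- bay: the dispatch bay: a rectangle of blue masking tape flat on the table (nothing to bump into), 210 mm along its x and 200 mm along its y inside the 19 mm wide tape, near the middle between the crates. Origin: its centre on the table, x away from the robot within 0.12 rad
- mug_yellow: bystander, not to be disturbed: yellow mug, 82 mm across, 95 mm high, handle on its +y side. Origin: centre of its underside
- mug_white: bystander, not to be disturbed: white mug, 78 mm across, 90 mm high, handle on its +y side. Origin: centre of its underside
- glue_bottle: bystander, not to be disturbed: white glue bottle, 52 mm across, 152 mm high. Origin: centre of its underside
- brush_jar: bystander, not to be disturbed: glass jar with two brushes, 72 mm across, 165 mm high. Origin: centre of its underside
- tape_roll: bystander, not to be disturbed: roll of blue masking tape lying flat, 90 mm across, 25 mm high. Origin: centre of its underside
- colour_cubes: bystander, not to be disturbed: flat puzzle of coloured wooden cubes, 50 x 50 x 30 mm. Origin: centre of its underside
- paint_pot: bystander, not to be disturbed: closed black paint pot with a yellow lid, 80 mm across, 73 mm high. Origin: centre of its underside
Things that resemble listed ones, but are neither listed nor needed, are in the scene too. Leave any purple look-alike of the crate_b alone.

How it is judged:
By the outcome, as a careful person would: the job done as asked, in the order asked, and still so for the second after the job is handed in, with the robot touching nothing.
It also fails if it takes over 64 s, if anything falls off the work surface, if the arm or the gripper's body presses on something with over 40 N, if the wrist force passes 120 N, or if a joint passes its speed limit or range.

ROBOT

A 6-joint arm with a two-finger parallel gripper is mounted at the origin on the work surface. World frame = base frame: x ahead of the robot, y to its left, z up, the work surface at z = 0. Lengths are in m, angles in degrees, forces in N, time in s.
With the tool pointing down it reaches from about 0.4 to 0.825 m from the base axis. Payload 7 kg.
Tool frame: the origin (TCP) lies midway between the tips of the shut fingers; the grasp point (between the pads) lies 19 mm behind it (r.hold_point_z is the distance from the TCP to the grasp point, in m); y points along the fingers, z is the direction in which the jaws open and shut, and the axes are right-handed (so a half turn about y gives the same grasp; the last joint's range is limited). The gripper opens to 88 mm and grips with 3 to 60 N. Pads are 19 mm wide; open, the fingers measure 130 mm over their backs; the gripper's body (78 mm by 193 mm) begins 47 mm behind the grasp point.
Start: joints at [-48.295, 20.546, 0.682, 0, -70.136, -16.507], TCP at [0.287, -0.611, 0.227] pointing down, gripper open.
Joint ranges: [-176.03, 176.03], [-82.01, 121.73], [-58.28, 71.71], [-173.87, 95.51], [-174.79, -0.11], [-173.66, 173.66]. Speed limits (degrees/s): [136.94, 136.94, 172.46, 180, 180, 180].

INTERFACE

Orientations are given as [roll, pitch, yaw] about the fixed x, y, z axes, in that order (R = Rz(yaw) Ry(pitch) Rx(roll)).
In Python, from plant import r, imaging gives the robot as it stands.
- The arm moves only by the tool drive_tool, never from a script. Its argument "deltas" is a list of rows, each a list of 6 numbers: the shift along the world's x, y, z in cm, then the turn, a rotation vector about the world's x, y, z in rad. In form: [[tx, ty, tz, rx, ry, rz], ...]. A call has exactly 8 rows; each row is the pose to reach, as a shift and turn from the pose commanded when the call began; what a row does not reach only later rows make up. A row lasts 1/12 s, in which the tool goes at most 41.7 mm and 7.16 degrees, less where a joint would pass 70% of its speed; a pose out of reach is approached as far as the arm can. A call with a gripper value outside its range is refused whole. "claw" is the opening, from 0 (shut) to 1 (fully open), set as the call begins (left out, the last holds). The fingers move at their own pace and stop on an object; "squeeze" is the grip in N (left out, the last holds). Time passes only in rows, so rows that repeat a pose let the fingers close, or fill a call up. It gives the time, the measured TCP pose, the force and the opening at its end, in the units of the state.
- r.get_state(): the state, without advancing time (a new reading comes with each control period).
- imaging.capture(name): name is "scene" or "top" or "wrist"; returns the picture (400x640x3 uint8, red, green, blue); there is no depth.
- imaging.get_calibration(name): a dict with "mtx" (3x3 intrinsics, pixels), "k1" (the pictures are not rectified: a ray, as slopes to the right and down, at radius r is drawn at 1 + k1 r^2 times it, then the intrinsics apply), "R" (3x3) and "t" (3): a world point X has camera coordinates R X + t; the wrist camera has in their place "T_tool_cam" (4x4, takes a point from camera to tool coordinates, whose origin is the TCP and whose axes are the tool frame's). Camera axes: x right, y down, z forward; pixel columns grow to the right and rows downward; lengths in m; the calibration is good to about 2 mm. A picture is of the moment at which its call begins: read the wrist's pose just before it. get_calibration takes no time and is no camera call.
- r.close_job(): hands the job in, once; it reports no verdict.
Trained networks look in the newest picture that a camera, given by its name, has taken for a name from the list of things; names that differ only in an ending like _2 or _b are one class to them, and where a whole thing is asked for, a point or a joint stands for the part that bears it (a point fixed in the world has none). Each returns a list of dicts, best first, with "score" (0 to 1); they miss things now and then, are a little off and sometimes report something else, mostly with a low value. They report only what shows in the picture. A call takes as long as a camera call. They do not tell look-alikes from the thing itself.
- imaging.search_frame(camera, label): "bbox" ([left, top, right, bottom] in pixels, round what is visible of it).
- imaging.outline_of(camera, label): "region" (400x640 bool, what is visible of it) and "bbox" ([left, top, right, bottom] in pixels, round what is visible of it).
- imaging.landmark_of(camera, label): "position" ([column, row] in pixels: a listed point, or the origin of a listed thing).
The state is a dict: "time_s": time; "joints": joint angles; "qd": joint speeds; "joint_torque": joint torques, N m; "tcp_pos": TCP position; "eef_rot": TCP orientation; "contact_force": force on the tool from outside, world axes, zero at the start; "moment": the same for the moment, N m; "gripper_width": finger opening in m.
Only numpy, scipy, OpenCV 4.12 (cv2) and the standard library are available. Lean on these libraries where they do the work, as an engineer would, in place of code of your own. Each camera call takes 0.05 s, during which the arm holds its last target.

## Working session

There is one attempt and no reset: what is moved stays moved. The work goes in short steps, Python scripts to look and compute and a tool call to move; the robot and the scene stay as the last step left them, time stands still between calls to the robot, and variables do not carry over. Pictures are saved under pics/ and viewed, and the job is handed in when it is done.

Besides the shell and the picture viewer there is one more tool, called after "Request:" as name(argument=value, ...), one argument or row to a line, values as JSON. drive_tool: Moves the arm, as the interface text tells. Its arguments: {"type":"object","properties":{"deltas":{"type":"array"},"claw":{"type":"number"},"squeeze":{"type":"number"}},"required":["deltas"]}

```bash
ls; mkdir -p pics
cat > h.py <<'E'
import numpy as np, cv2
from plant import r, imaging
def cap(n,f):
    im=imaging.capture(n); cv2.imwrite('pics/'+f+'.png',cv2.cvtColor(im,cv2.COLOR_RGB2BGR)); return im
def ray(n,p):
    c=imaging.get_calibration(n); K=np.array(c['mtx']); 
    d=np.array([(p[0]-K[0,2])/K[0,0],(p[1]-K[1,2])/K[1,1]]); u=d.copy()
    for _ in range(20): u=d/(1+c['k1']*(u@u))
    R=np.array(c['R']);t=np.array(c['t'])
    return -R.T@t, R.T@np.array([u[0],u[1],1])
def onz(n,p,z):
    o,d=ray(n,p); return o+d*(z-o[2])/d[2]
def proj(n,X):
    c=imaging.get_calibration(n); K=np.array(c['mtx']); q=np.array(c['R'])@np.array(X)+np.array(c['t'])
    u=q[:2]/q[2]; u=u*(1+c['k1']*(u@u)); return K[:2,:2]@u+K[:2,2]
E
python3 - <<'E'
from h import *
cap('scene','s0');cap('top','t0')
print(r.get_state())
for n in('scene','top'):
    c=imaging.get_calibration(n);print(n,-np.array(c['R']).T@np.array(c['t']),c['mtx'],c['k1'])
E
```

```text
pics
{'time_s': 0.1, 'joints': array([-4.82964939e+01,  2.05874092e+01,  6.39197534e-01, -1.89952738e-02,
       -7.01351600e+01, -1.65078499e+01]), 'qd': array([ 0.00598396, -0.10686909,  0.08038489,  0.1079146 ,  0.03489597,
        0.1089566 ]), 'joint_torque': array([-3.85595748e-03, -5.84161484e+01,  2.93750399e+01,  7.01546386e+00,
        1.02156086e-02, -6.72681563e-05]), 'tcp_pos': array([ 0.28716258, -0.61038869,  0.22571286]), 'eef_rot': array([-8.99149903e+01,  6.57047433e-03,  2.51891935e+01]), 'contact_force': array([ 0.698391  , -0.3696576 ,  0.27002936]), 'moment': array([0.05700911, 0.01031946, 0.04097188]), 'gripper_width': 0.0879341641187593}
scene [ 1.07569349 -0.93580365  0.87334357] [[395.89484536   0.         322.49609116]
 [  0.         395.89484536 198.64121896]
 [  0.           0.           1.        ]] -0.07926643616527872
top [ 0.1767134  -0.00987567  1.64367228] [[428.2104368    0.         323.39968266]
 [  0.         428.2104368  199.26521135]
 [  0.           0.           1.        ]] -0.10534045431000129
```

View pics/s0.png

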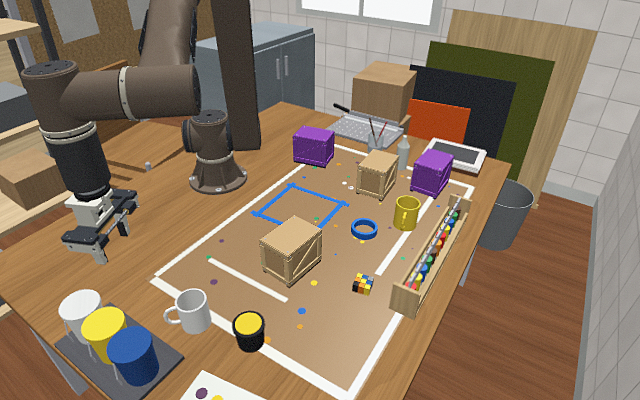

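View pics/t0.png

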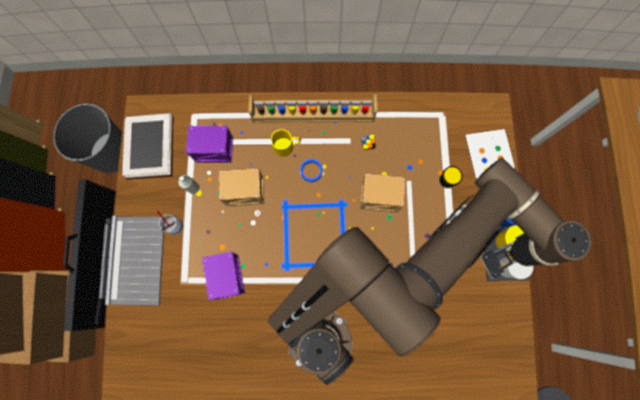

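Run:
```python
from h import *
for lab in ['crate_a','bay','mug_yellow','mug_white','glue_bottle','brush_jar','tape_roll','colour_cubes','paint_pot']:
  for n in('top','scene'):
    for d in imaging.landmark_of(n,lab)[:4]:
        print(n,lab,round(d['score'],2),np.round(d['position'],1),np.round(onz(n,d['position'],0),3)[:2])
for p in ['crate_a_corner0','crate_a_corner1','crate_a_corner2','crate_a_corner3']:
  z=0 if p[-1] in '01' else .13
  for n in('top','scene'):
    for d in imaging.landmark_of(n,p)[:4]:
        print(n,p,round(d['score'],2),np.round(d['position'],1),np.round(onz(n,d['position'],z),3)[:2])
im=cap('top','t1');im=cv2.cvtColor(im,cv2.COLOR_RGB2BGR)
cv2.imwrite('pics/t1c.png',cv2.resize(im[90:300,170:430],None,fx=3,fy=2.85,interpolation=cv2.INTER_CUBIC))
print(r.get_state()['time_s'])
```

```text
top crate_a 0.96 [227.  279.7] [0.225 0.348]
top crate_a 0.92 [379.5 191.7] [ 0.565 -0.243]
top crate_a 0.84 [247.2 189.9] [0.576 0.281]
top crate_a 0.57 [214.2 150.6] [0.741 0.421]
scene crate_a 0.91 [291.4 263.7] [ 0.539 -0.232]
scene crate_a 0.81 [373.1 188.6] [0.566 0.286]
scene crate_a 0.78 [310.9 158.3] [0.226 0.351]
scene crate_a 0.77 [431.7 189.6] [0.766 0.41 ]
top bay 0.45 [247.9 193.2] [0.562 0.278]
top mug_yellow 0.6 [282.7 147.2] [0.752 0.142]
top mug_yellow 0.19 [218.3 195.6] [0.553 0.395]
scene mug_yellow 0.62 [399.6 226.5] [0.749 0.122]
top mug_white 0.4 [459.1 215.9] [ 0.465 -0.555]
scene mug_white 0.68 [199.6 321.7] [ 0.462 -0.545]
scene mug_white 0.36 [249.1 340.4] [ 0.61  -0.516]
top glue_bottle 0.57 [192.2 190.3] [0.576 0.502]
top glue_bottle 0.28 [363.  202.1] [ 0.524 -0.176]
scene glue_bottle 0.9 [401.1 167.2] [0.594 0.504]
top brush_jar 0.84 [175.9 223.4] [0.442 0.559]
scene brush_jar 0.9 [373.2 152.5] [0.434 0.556]
scene brush_jar 0.4 [374.9 149.6] [0.429 0.586]
top tape_roll 0.64 [308.1 170.4] [0.654 0.04 ]
scene tape_roll 0.59 [363.3 229.2] [0.649 0.039]
top
[... 1228 characters left out ...]
 211.5] [ 0.461 -0.284]
top crate_a_corner2 0.71 [359.5 184.6] [ 0.561 -0.152]
top crate_a_corner2 0.71 [363.3 203.4] [ 0.491 -0.164]
scene crate_a_corner2 0.96 [290.4 216.1] [ 0.497 -0.172]
scene crate_a_corner2 0.79 [322.2 260.5] [ 0.68  -0.282]
scene crate_a_corner2 0.72 [289.7 259.9] [ 0.607 -0.328]
top crate_a_corner3 0.86 [404.1 180.2] [ 0.577 -0.317]
top crate_a_corner3 0.79 [396.7 211.5] [ 0.461 -0.284]
top crate_a_corner3 0.71 [359.5 184.6] [ 0.561 -0.152]
top crate_a_corner3 0.71 [363.3 203.4] [ 0.491 -0.164]
scene crate_a_corner3 0.96 [290.4 216.1] [ 0.497 -0.172]
scene crate_a_corner3 0.79 [322.2 260.5] [ 0.68  -0.282]
scene crate_a_corner3 0.72 [289.7 259.9] [ 0.607 -0.328]
1.45
```

View pics/t1c.png

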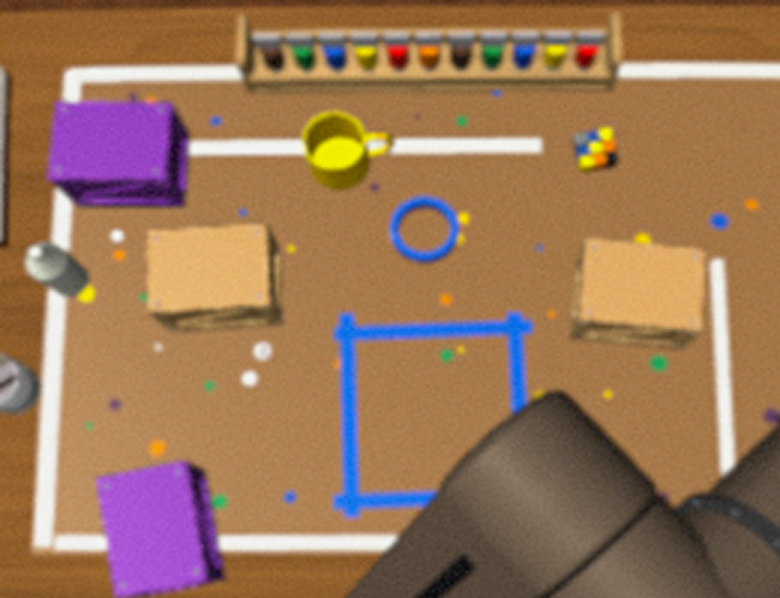

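Run:
```python
from h import *
im=cv2.imread('pics/t1.png'); s=cv2.imread('pics/s0.png')
f=lambda p:(170+(p[0]+.5)/3-.5,90+(p[1]+.5)/2.85-.5)
for nm,P,z in [('L',[(147,231),(268,226),(272,305),(153,313)],.13),('R',[(587,240),(704,250),(700,330),(580,320)],.13),('bay',[(347,330),(515,324),(350,500)],0),('roll',[(425,229)],.02)]:
    Q=np.array([onz('top',f(p),z)[:2] for p in P]);print(nm,Q.round(3).tolist(),Q.mean(0).round(3))
    if len(Q)==4: print(np.linalg.norm(Q-np.roll(Q,1,0),axis=1).round(3), np.degrees(np.arctan2(*( (Q[0]-Q[1])[::-1])))-90,np.degrees(np.arctan2(*( (Q[3]-Q[2])[::-1])))-90)
cv2.imwrite('pics/sc.png',cv2.resize(s[130:300,230:430],None,fx=4,fy=3.5,interpolation=cv2.INTER_CUBIC))
```

```text
L [[0.618, 0.366], [0.623, 0.217], [0.518, 0.209], [0.509, 0.354]] [0.567 0.286]
[0.11  0.15  0.105 0.145] 2.0724898686665654 3.770753432956994
R [[0.602, -0.174], [0.588, -0.318], [0.483, -0.308], [0.497, -0.163]] [ 0.542 -0.241]
[0.106 0.144 0.106 0.146] -5.554132172058118 -5.48139406347137
bay [[0.512, 0.129], [0.519, -0.091], [0.28, 0.123]] [0.437 0.054]
roll [[0.65, 0.026]] [0.65  0.026]
```

View pics/sc.png

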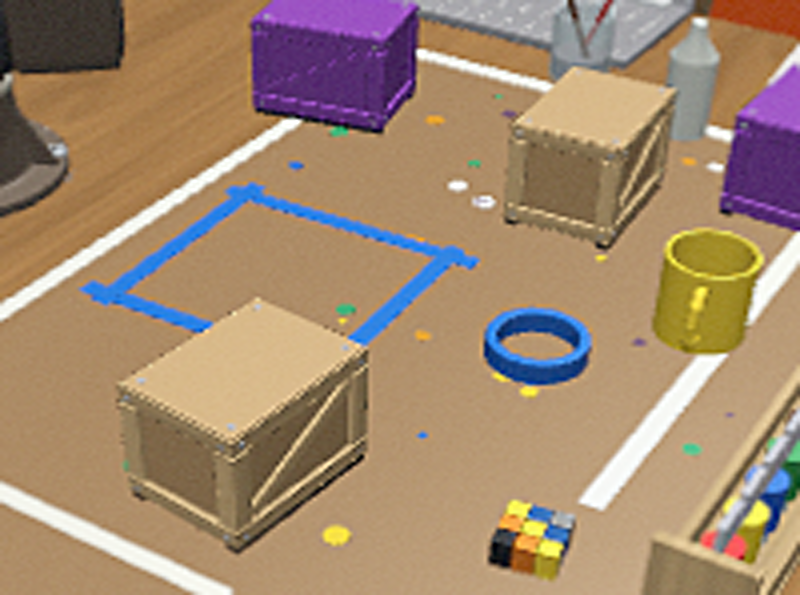

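Request:
drive_tool(
  deltas=[
    [1.5, 1.5, 0.3, 0, 0, -0.03],
    [4, 4, 0.6, 0, 0, -0.08],
    [6.5, 6.7, 1, 0, 0, -0.13],
    [9, 9.3, 1, 0, 0, -0.18],
    [11.5, 11.8, 1, 0, 0, -0.23],
    [14, 14.4, 1, 0, 0, -0.28],
    [16.5, 17, 1, 0, 0, -0.33],
    [19, 19.5, 1, 0, 0, -0.38],
  ],
  claw=0,
)

```text
time_s: 2.12
tcp_pos: [0.4784, -0.4143, 0.2369]
eef_rot: [-90.0, -0.0, 3.3]
contact_force: [0.1, -0.3, 1.1]
gripper_width: 0.04
```

Request:
drive_tool(
  deltas=[
    [2.5, 2.5, 0, 0, 0, -0.04],
    [5, 5, 0, 0, 0, -0.08],
    [7.5, 7.5, -1, 0, 0, -0.12],
    [10, 10, -2, 0, 0, -0.15],
    [12.5, 12.5, -3, 0, 0, -0.156],
    [14.5, 15, -4, 0, 0, -0.156],
    [16, 16.5, -5, 0, 0, -0.156],
    [16, 16.5, -5, 0, 0, -0.156],
  ],
)

```text
time_s: 2.78
tcp_pos: [0.639, -0.2472, 0.1836]
eef_rot: [-90.0, 0.2, -5.3]
contact_force: [-0.3, -1.1, -0.2]
gripper_width: 0.0007
```

Run:
```python
from h import *
w=cap('wrist','w1');s=cap('scene','s1')
w=cv2.imread('pics/w1.png');s=cv2.imread('pics/s1.png')
a=cv2.resize(s[150:320,220:440],(600,464));b=w
cv2.imwrite('pics/m1.png',np.vstack([a[:460,:],cv2.resize(b,(600,375))])[:,:][:835]) 
cv2.imwrite('pics/m1.png',cv2.resize(cv2.imread('pics/m1.png'),(430,600)))
cv2.imwrite('pics/s1c.png',a)
print(r.get_state()['tcp_pos'])
```

```text
[ 0.63752733 -0.24993923  0.18574917]
```

View pics/s1c.png

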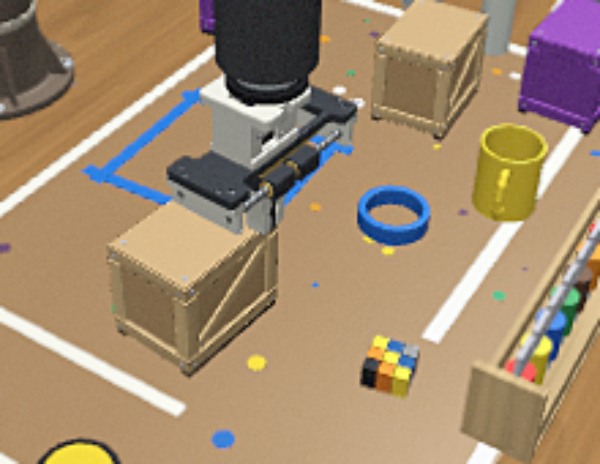

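View pics/w1.png

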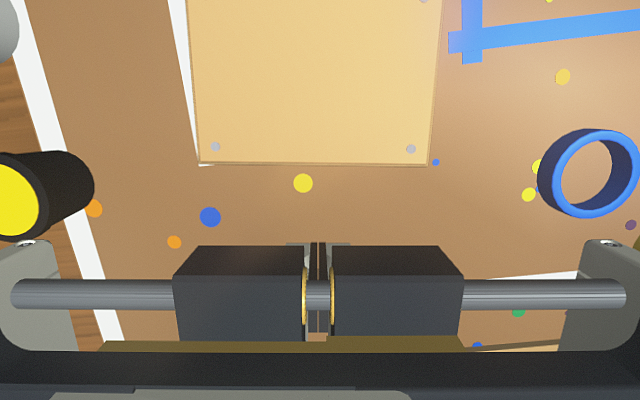

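```bash
cat >> h.py <<'E'
from scipy.spatial.transform import Rotation as Ro
def wonz(p,z,st=None):
    st=st or r.get_state(); c=imaging.get_calibration('wrist');K=np.array(c['mtx']);T=np.array(c['T_tool_cam'])
    d=np.array([(p[0]-K[0,2])/K[0,0],(p[1]-K[1,2])/K[1,1]]);u=d.copy()
    for _ in range(20): u=d/(1+c['k1']*(u@u))
    R=Ro.from_euler('xyz',st['eef_rot'],degrees=True).as_matrix()
    o=R@T[:3,3]+st['tcp_pos']; v=R@T[:3,:3]@np.array([u[0],u[1],1])
    return o+v*(z-o[2])/v[2]
E
python3 - <<'E'
from h import *
print(wonz((199,163),.13),wonz((429,166),.13))
E
```

```text
[ 0.58853032 -0.32210473  0.13      ] [ 0.60449347 -0.17410143  0.13      ]
```

Request:
drive_tool(
  deltas=[
    [0, 0, -2, 0, 0, 0],
    [0, 0, -4, 0, 0, 0],
    [0, 0, -6, 0, 0, 0],
    [0, 0, -8, 0, 0, 0],
    [-0.8, 0.1, -8, 0, 0, 0],
    [-1.6, 0.2, -8, 0, 0, 0],
    [-2.1, 0.2, -8, 0, 0, 0],
    [-2.4, 0.2, -8, 0, 0, 0],
  ],
)

```text
time_s: 3.55
tcp_pos: [0.6131, -0.2493, 0.1087]
eef_rot: [-90.0, -0.1, -5.5]
contact_force: [-0.2, 0.4, 1.3]
gripper_width: 0.0004
```

Request:
drive_tool(
  deltas=[
    [-0.2, 0, 0, 0, 0, 0],
    [-0.4, 0, 0, 0, 0, 0],
    [-0.6, 0, 0, 0, 0, 0],
    [-0.8, 0.1, 0, 0, 0, 0],
    [-1.0, 0.1, 0, 0, 0, 0],
    [-1.2, 0.1, 0, 0, 0, 0],
    [-1.3, 0.1, 0, 0, 0, 0],
    [-1.3, 0.1, 0, 0, 0, 0],
  ],
)

```text
time_s: 4.22
tcp_pos: [0.6072, -0.2485, 0.1113]
eef_rot: [-90.1, -0.8, -5.4]
contact_force: [11.2, -0.2, 8.0]
gripper_width: 0.0003
```

Request:
drive_tool(
  deltas=[
    [-0.3, 0, 0.7, 0, 0, 0],
    [-0.9, 0.1, 1.2, 0, 0, 0],
    [-1.7, 0.2, 1.7, 0, 0, 0],
    [-2.5, 0.2, 2.1, 0, 0, 0],
    [-3.3, 0.3, 2.5, 0, 0, 0],
    [-4.1, 0.4, 2.9, 0, 0, 0],
    [-4.9, 0.5, 3.3, 0, 0, 0],
    [-5.7, 0.6, 3.6, 0, 0, 0],
  ],
)

```text
time_s: 4.88
tcp_pos: [0.5458, -0.2422, 0.1452]
eef_rot: [-90.1, -0.4, -5.4]
contact_force: [2.7, -0.7, 4.9]
gripper_width: 0.0004
```

Request:
drive_tool(
  deltas=[
    [-0.8, 0.1, 0.25, 0, 0, 0],
    [-1.6, 0.1, 0.4, 0, 0, 0],
    [-2.4, 0.2, 0.6, 0, 0, 0],
    [-3.1, 0.3, 0.7, 0, 0, 0],
    [-3.8, 0.4, 0.75, 0, 0, 0],
    [-4.5, 0.4, 0.75, 0, 0, 0],
    [-5.2, 0.5, 0.7, 0, 0, 0],
    [-5.9, 0.6, 0.7, 0, 0, 0],
  ],
)

```text
time_s: 5.55
tcp_pos: [0.4832, -0.2356, 0.149]
eef_rot: [-90.0, 0.1, -5.5]
contact_force: [0.1, 0.1, -0.1]
gripper_width: 0.0003
```

Request:
drive_tool(
  deltas=[
    [-0.7, 0.1, -0.1, 0, 0, 0],
    [-1.3, 0.1, -0.2, 0, 0, 0],
    [-1.9, 0.2, -0.3, 0, 0, 0],
    [-2.6, 0.3, -0.4, 0, 0, 0],
    [-3.2, 0.3, -0.6, 0, 0, 0],
    [-3.8, 0.4, -0.8, 0, 0, 0],
    [-4.3, 0.4, -1.0, 0, 0, 0],
    [-4.3, 0.4, -1.0, 0, 0, 0],
  ],
)

```text
time_s: 6.22
tcp_pos: [0.44, -0.2316, 0.1391]
eef_rot: [-90.0, 0.1, -5.5]
contact_force: [0.2, -1.3, -0.3]
gripper_width: 0.0005
```

Run:
```python
from h import *
s=cap('scene','s2');t=cap('top','t2')
```

```text
(no output)
```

View pics/s2.png

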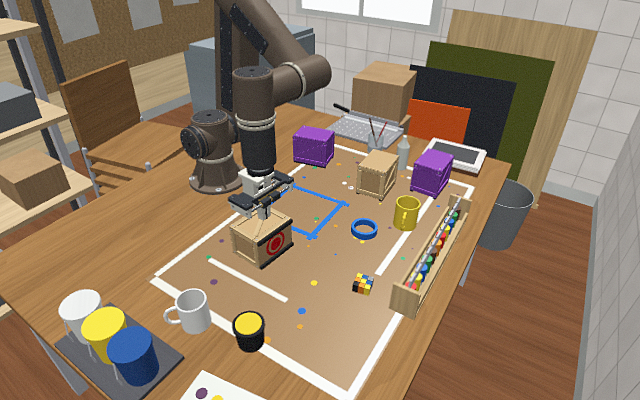

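Request:
drive_tool(
  deltas=[
    [0, 0, 2.5, 0, 0, 0],
    [0.5, 1, 5, 0, 0, 0.01],
    [1.5, 3.5, 7, 0, 0, 0.03],
    [3, 7, 7, 0, 0, 0.05],
    [4.5, 10.5, 7, 0, 0, 0.07],
    [6, 14, 7, 0, 0, 0.09],
    [7.5, 17.5, 7, 0, 0, 0.11],
    [9, 21, 7, 0, 0, 0.13],
  ],
)

```text
time_s: 6.98
tcp_pos: [0.5322, -0.0198, 0.21]
eef_rot: [-90.0, -0.1, 2.0]
contact_force: [1.3, -0.8, 0.3]
gripper_width: 0.0004
```

Request:
drive_tool(
  deltas=[
    [1.5, 3.5, 0, 0, 0, 0.018],
    [3, 7, 0, 0, 0, 0.018],
    [4.5, 10.5, 0, 0, 0, 0.018],
    [6, 14, 0, 0, 0, 0.018],
    [7.5, 17.5, 0, 0, 0, 0.018],
    [9.3, 21, 0, 0, 0, 0.018],
    [11, 24.5, 0, 0, 0, 0.018],
    [12.5, 28, 0, 0, 0, 0.018],
  ],
)

```text
time_s: 7.65
tcp_pos: [0.6574, 0.2603, 0.2093]
eef_rot: [-90.0, -0.0, 3.0]
contact_force: [1.6, -0.7, 0.5]
gripper_width: 0.0004
```

Request:
drive_tool(
  deltas=[
    [0.4, 1.5, -0.5, 0, 0, 0],
    [0.7, 3.1, -1.5, 0, 0, 0],
    [0.7, 3.1, -2.5, 0, 0, 0],
    [0.7, 3.1, -2.5, 0, 0, 0],
    [0.7, 3.1, -2.5, 0, 0, 0],
    [0.7, 3.1, -2.5, 0, 0, 0],
    [0.7, 3.1, -2.5, 0, 0, 0],
    [0.7, 3.1, -2.5, 0, 0, 0],
  ],
)

```text
time_s: 8.32
tcp_pos: [0.6636, 0.2886, 0.1857]
eef_rot: [-90.0, -0.1, 2.9]
contact_force: [-0.7, -0.5, -0.5]
gripper_width: 0.0005
```

Run:
```python
from h import *
print(r.get_state())
s=cap('wrist','w3');t=cap('top','t3')
```

```text
{'time_s': 8.3167, 'joints': array([ 3.88765752e+01,  2.63966073e+01,  4.36393494e+00,  7.95860579e-03,
       -6.78792046e+01, -1.25954965e+02]), 'qd': array([ 0.16827069,  0.15219696,  0.19601438, -0.05067662,  0.00658576,
       -0.08306333]), 'joint_torque': array([ 6.63134269e-02, -6.50290060e+01,  2.86814368e+01,  6.78659812e+00,
       -8.43731244e-02,  1.79997780e-03]), 'tcp_pos': array([0.66364639, 0.28861353, 0.18574748]), 'eef_rot': array([-8.99542305e+01, -7.56652419e-02,  2.92457080e+00]), 'contact_force': array([-0.73373604, -0.5056147 , -0.54290269]), 'moment': array([ 0.02560687, -0.03682255,  0.01206131]), 'gripper_width': 0.00047838276193405184}
```

View pics/w3.png

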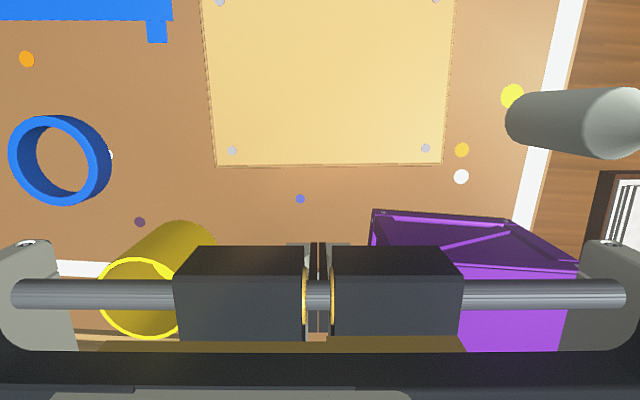

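View pics/t3.png

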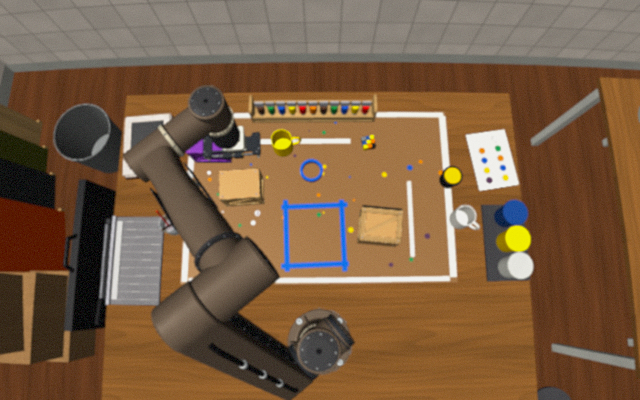

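Run:
```python
from h import *
a,b=wonz((217,166),.13),wonz((442,163),.13);print(a,b,(a+b)/2,np.degrees(np.arctan2(a[0]-b[0],b[1]-a[1])))
print(wonz((372,209),.13))
```

```text
[0.62703815 0.22219014 0.13      ] [0.61760523 0.36722866 0.13      ] [0.62232169 0.2947094  0.13      ] 3.721123884060165
[0.6509038  0.32502052 0.13      ]
```

Run:
```python
from h import *
f=lambda p:(170+(p[0]+.5)/3-.5,90+(p[1]+.5)/2.85-.5)
for p in [(57,100),(172,102),(180,172),(50,177)]: print(onz('top',f(p),.13)[:2].round(3))
s=cv2.imread('pics/s1.png');cv2.imwrite('pics/s1p.png',cv2.resize(s[130:240,340:480],None,fx=5,fy=5,interpolation=cv2.INTER_CUBIC))
```

```text
[0.801 0.492]
[0.796 0.343]
[0.698 0.329]
[0.693 0.493]
```

View pics/s1p.png

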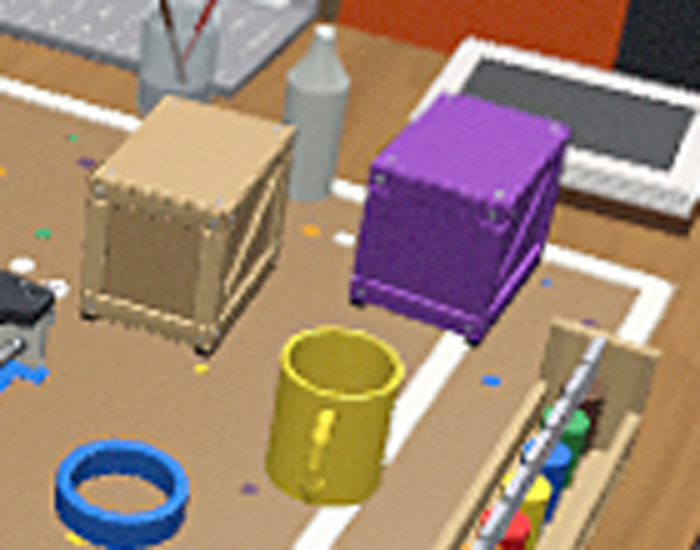

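Request:
drive_tool(
  deltas=[
    [-0.5, 0.1, -2, 0, 0, 0.01],
    [-0.8, 0.2, -4, 0, 0, 0.01],
    [-0.8, 0.3, -6, 0, 0, 0.01],
    [-0.8, 0.4, -7.9, 0, 0, 0.01],
    [-1.3, 0.4, -7.9, 0, 0, 0.01],
    [-1.8, 0.3, -7.9, 0, 0, 0.01],
    [-2.2, 0.3, -7.9, 0, 0, 0.01],
    [-2.5, 0.3, -7.9, 0, 0, 0.01],
  ],
)

```text
time_s: 9.08
tcp_pos: [0.6386, 0.2926, 0.1076]
eef_rot: [-89.9, -0.1, 3.6]
contact_force: [0.5, 0.1, 0.8]
gripper_width: 0.0005
```

Request:
drive_tool(
  deltas=[
    [-0.2, 0, 0, 0, 0, 0],
    [-0.4, 0, 0, 0, 0, 0],
    [-0.6, 0, 0, 0, 0, 0],
    [-0.8, 0, 0, 0, 0, 0],
    [-1.0, -0.1, 0.2, 0, 0, 0],
    [-1.2, -0.1, 0.3, 0, 0, 0],
    [-1.3, -0.1, 0.4, 0, 0, 0],
    [-1.4, -0.1, 0.5, 0, 0, 0],
  ],
)

```text
time_s: 9.75
tcp_pos: [0.6279, 0.2927, 0.1141]
eef_rot: [-89.8, -0.5, 3.6]
contact_force: [7.8, 0.1, 5.1]
gripper_width: 0.0002
```

Request:
drive_tool(
  deltas=[
    [-0.3, 0, 0.4, 0, 0, 0],
    [-0.9, 0, 0.8, 0, 0, 0],
    [-1.6, -0.1, 1.2, 0, 0, 0],
    [-2.4, -0.1, 1.6, 0, 0, 0],
    [-3.2, -0.2, 2.0, 0, 0, 0],
    [-4.0, -0.2, 2.4, 0, 0, 0],
    [-4.8, -0.3, 2.8, 0, 0, 0],
    [-5.6, -0.4, 3.1, 0, 0, 0],
  ],
)

```text
time_s: 10.42
tcp_pos: [0.5691, 0.2881, 0.1435]
eef_rot: [-89.9, -0.2, 3.6]
contact_force: [1.2, 2.0, 2.5]
gripper_width: 0.0007
```

Request:
drive_tool(
  deltas=[
    [-0.8, 0, 0.25, 0, 0, 0],
    [-1.6, -0.1, 0.4, 0, 0, 0],
    [-2.4, -0.1, 0.6, 0, 0, 0],
    [-3.1, -0.2, 0.7, 0, 0, 0],
    [-3.8, -0.2, 0.75, 0, 0, 0],
    [-4.5, -0.3, 0.75, 0, 0, 0],
    [-5.2, -0.3, 0.7, 0, 0, 0],
    [-5.9, -0.4, 0.7, 0, 0, 0],
  ],
)

```text
time_s: 11.08
tcp_pos: [0.5085, 0.2831, 0.1482]
eef_rot: [-90.0, 0.0, 3.5]
contact_force: [-0.1, 0.6, 0.6]
gripper_width: 0.0004
```

Request:
drive_tool(
  deltas=[
    [-0.7, 0, -0.1, 0, 0, 0],
    [-1.3, -0.1, -0.2, 0, 0, 0],
    [-1.9, -0.1, -0.3, 0, 0, 0],
    [-2.6, -0.2, -0.4, 0, 0, 0],
    [-3.2, -0.2, -0.6, 0, 0, 0],
    [-3.8, -0.2, -0.8, 0, 0, 0],
    [-4.3, -0.3, -1.0, 0, 0, 0],
    [-4.3, -0.3, -1.0, 0, 0, 0],
  ],
)

```text
time_s: 11.75
tcp_pos: [0.4652, 0.2799, 0.1381]
eef_rot: [-90.0, 0.0, 3.6]
contact_force: [0.7, 0.9, -0.3]
gripper_width: 0.0004
```

Run:
```python
from h import *
s=cap('scene','s4');t=cap('top','t4')
a=cv2.imread('pics/t4.png');cv2.imwrite('pics/t4c.png',cv2.resize(a[90:300,170:430],None,fx=3,fy=2.85,interpolation=cv2.INTER_CUBIC))
```

```text
(no output)
```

View pics/s4.png

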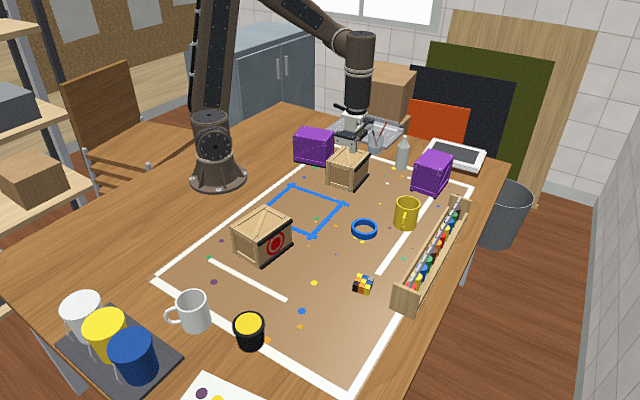

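View pics/t4c.png

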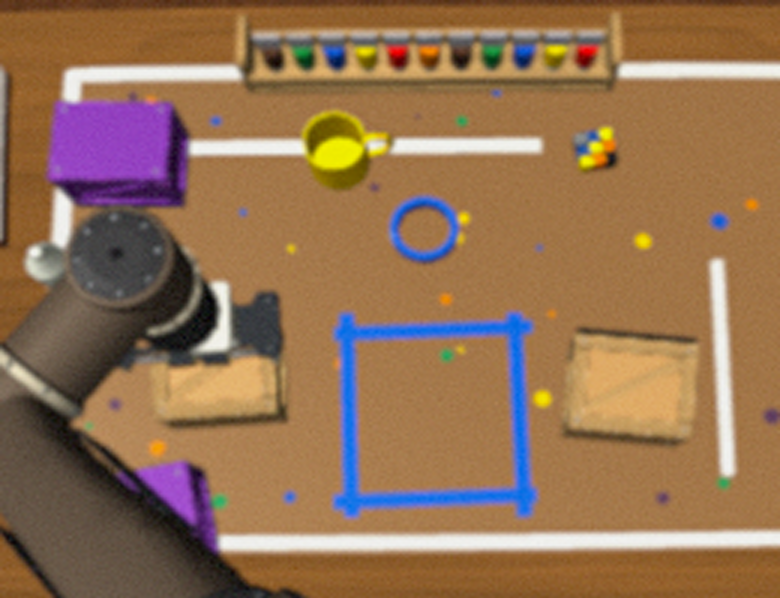

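Run:
```python
from h import *
f=lambda p:(170+(p[0]+.5)/3-.5,90+(p[1]+.5)/2.85-.5)
g=lambda P,z:np.array([onz('top',f(p),z)[:2] for p in P])
B=g([(347,330),(515,325),(524,496),(350,500)],0);R=g([(578,332),(697,342),(690,439),(567,432)],.11)
for Q in(B,R):
    print(Q.round(3).tolist(),Q.mean(0).round(3),np.linalg.norm(Q-np.roll(Q,1,0),axis=1).round(3))
    for a,b in((1,0),(2,3)): d=Q[b]-Q[a];print(np.degrees(np.arctan2(-d[0],d[1])).round(1))
    for a,b in((3,0),(2,1)): d=Q[b]-Q[a];print(np.degrees(np.arctan2(d[1],d[0])).round(1))
for c in [1,]:
  for n in('scene',):
    print([ (round(d['score'],2),onz(n,d['position'],.05)) for d in imaging.landmark_of(n,'stamp')])
```

```text
[[0.512, 0.129], [0.518, -0.091], [0.284, -0.099], [0.28, 0.123]] [0.398 0.015] [0.232 0.22  0.234 0.221]
1.5
1.0
1.5
1.9
[[0.485, -0.162], [0.471, -0.308], [0.346, -0.294], [0.356, -0.146]] [ 0.415 -0.227] [0.13  0.146 0.126 0.148]
-5.5
-4.0
-7.3
-6.4
[(0.78, array([ 0.47998362, -0.22959303,  0.05      ]))]
```

Request:
drive_tool(
  deltas=[
    [0, 0, 2, 0, 0, 0],
    [0, -0.5, 5, 0, 0, 0.03],
    [-0.2, -2.5, 8, 0, 0, 0.12],
    [-0.6, -5.5, 10, 0, 0, 0.21],
    [-1, -9, 11, 0, 0, 0.3],
    [-1.4, -12.5, 11, 0, 0, 0.4],
    [-1.8, -16, 11, 0, 0, 0.5],
    [-2, -19.5, 11, 0, 0, 0.6],
  ],
  claw=0.5,
)

```text
time_s: 12.57
tcp_pos: [0.4461, 0.0838, 0.2492]
eef_rot: [-90.0, -0.1, 38.2]
contact_force: [0.1, 0.4, -0.4]
gripper_width: 0.0426
```

Request:
drive_tool(
  deltas=[
    [0, -3.5, 0, 0, 0, 0.1],
    [-0.5, -7, 0, 0, 0, 0.2],
    [-1, -10.5, 0, 0, 0, 0.3],
    [-1.5, -14, 0, 0, 0, 0.4],
    [-2, -17.5, 0, 0, 0, 0.5],
    [-2.5, -21, 0, 0, 0, 0.6],
    [-3, -24.5, 0, 0, 0, 0.7],
    [-3.5, -28, 0, 0, 0, 0.8],
  ],
)

```text
time_s: 13.23
tcp_pos: [0.4112, -0.1955, 0.249]
eef_rot: [-90.1, -0.0, 83.9]
contact_force: [0.8, 0.9, -0.0]
gripper_width: 0.0439
```

Request:
drive_tool(
  deltas=[
    [0, -3, 0, 0, 0, 0],
    [-0.3, -6, 0, 0, 0, 0],
    [-0.6, -9, 0, 0.1, 0, 0],
    [-0.8, -12, 0, 0.2, 0, 0],
    [-1, -15, 0, 0.3, 0, 0],
    [-1, -17.5, 0, 0.4, 0, 0],
    [-1, -17.5, 0, 0.5, -0.04, 0],
    [-1, -17.5, 0, 0.6, -0.06, 0],
  ],
)

```text
time_s: 13.9
tcp_pos: [0.4015, -0.3714, 0.2481]
eef_rot: [-89.7, -34.8, 83.4]
contact_force: [0.4, 0.9, -0.3]
gripper_width: 0.0438
```

Run:
```python
from h import *
s=r.get_state();print(s['joints'].round(1),s['tcp_pos'].round(4),s['gripper_width']);print(Ro.from_euler('xyz',s['eef_rot'],degrees=True).as_matrix().round(3))
```

```text
[-43.   24.   11.1 -27.5 -98.7  37.5] [ 0.4015 -0.3714  0.2481] 0.04376087549195998
[[ 0.095  0.06  -0.994]
 [ 0.816  0.568  0.112]
 [ 0.571 -0.821  0.005]]
```

Request:
drive_tool(
  deltas=[
    [0, 0, -3, 0, 0, 0],
    [0, 0, -6.5, 0, 0, 0],
    [0, 0, -10, 0, 0, 0],
    [0, 0, -13.5, 0, 0, 0],
    [0, 0, -17, 0, 0, 0],
    [0, 0, -19.5, 0, 0, 0],
    [0, 0, -21.2, 0, 0, 0],
    [0, 0, -21.8, 0, 0, 0],
  ],
)

```text
time_s: 14.57
tcp_pos: [0.4004, -0.3678, 0.0272]
eef_rot: [-89.2, -34.7, 83.2]
contact_force: [0.2, 0.6, 0.1]
gripper_width: 0.0437
```

Run:
```python
from h import *
s=r.get_state();print(s['joints'].round(1),s['tcp_pos'].round(4))
cap('wrist','w5');cap('scene','s5');a=cv2.imread('pics/s5.png');cv2.imwrite('pics/s5c.png',cv2.resize(a[150:320,170:390],None,fx=3.5,fy=3.5,interpolation=cv2.INTER_CUBIC))
```

```text
[-42.7  36.1  -0.4 -27.6 -77.8  48. ] [ 0.4004 -0.3678  0.0272]
```

View pics/s5c.png

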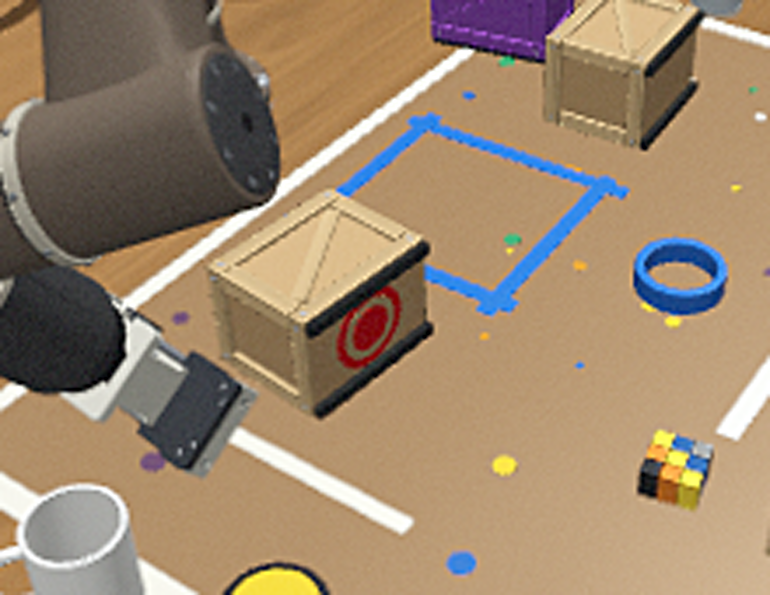

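View pics/w5.png

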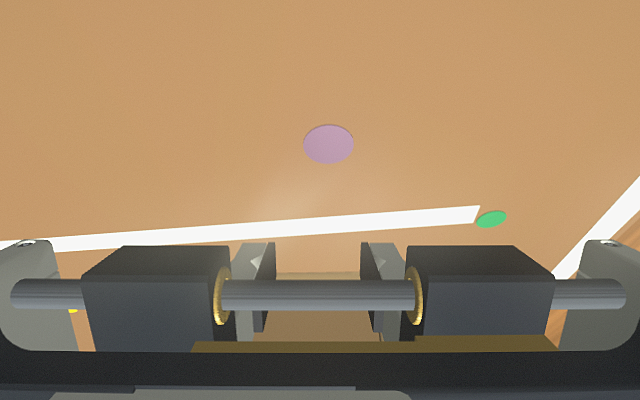

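Request:
drive_tool(
  deltas=[
    [0.2, 1, 0.3, 0, 0, 0],
    [0.4, 2, 0.3, 0, 0, 0],
    [0.6, 3, 0.3, 0, 0, 0],
    [0.8, 3.9, 0.3, 0, 0, 0],
    [1, 4.7, 0.3, 0, 0, 0],
    [1, 5.3, 0.3, 0, 0, 0],
    [1, 5.8, 0.3, 0, 0, 0],
    [1, 6.2, 0.3, 0, 0, 0],
  ],
)

```text
time_s: 15.33
tcp_pos: [0.4116, -0.306, 0.0338]
eef_rot: [-89.5, -34.5, 83.5]
contact_force: [-0.2, 0.2, -0.1]
gripper_width: 0.0437
```

Request:
drive_tool(
  deltas=[
    [0, 0.4, 0, 0, 0, 0],
    [0, 0.8, 0, 0, 0, 0],
    [0, 1.2, 0, 0, 0, 0],
    [0, 1.6, 0, 0, 0, 0],
    [0, 2.1, 0, 0, 0, 0],
    [0, 2.7, 0, 0, 0, 0],
    [0, 3.4, 0, 0, 0, 0],
    [0, 4.1, 0, 0, 0, 0],
  ],
)

```text
time_s: 16.0
tcp_pos: [0.412, -0.2669, 0.0336]
eef_rot: [-89.6, -34.4, 83.4]
contact_force: [0.2, -5.8, 0.9]
gripper_width: 0.0438
```

Run:
```python
from h import *
cap('scene','s6');a=cv2.imread('pics/s6.png');cv2.imwrite('pics/s6c.png',cv2.resize(a[150:320,170:390],None,fx=3.5,fy=3.5,interpolation=cv2.INTER_CUBIC))
```

```text
(no output)
```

View pics/s6c.png

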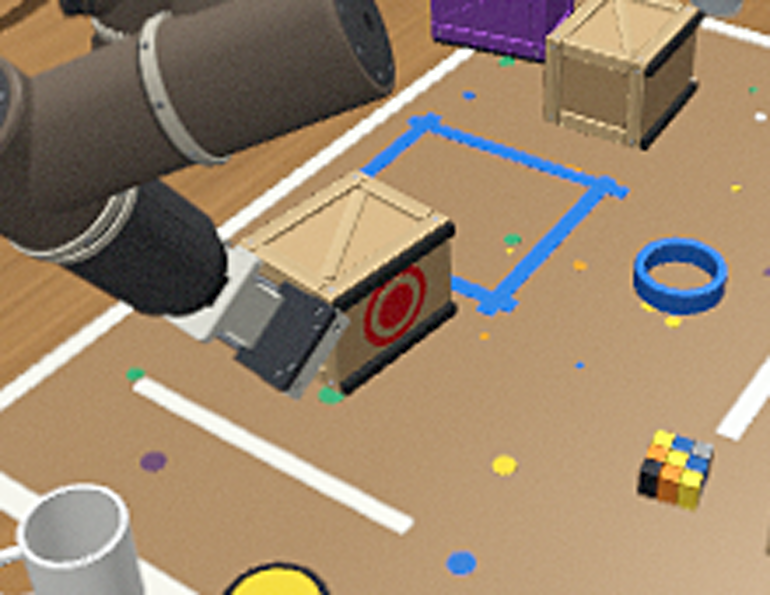

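Request:
drive_tool(
  deltas=[
    [0, 0.9, 0, 0, 0, 0],
    [0, 1.8, 0, 0, 0, 0.01],
    [-0.1, 2.8, 0, 0, 0, 0.02],
    [-0.2, 3.8, 0, 0, 0, 0.03],
    [-0.3, 4.8, 0, 0, 0, 0.04],
    [-0.4, 5.8, 0, 0, 0, 0.05],
    [-0.5, 6.8, 0, 0, 0, 0.05],
    [-0.5, 7.8, 0, 0, 0, 0.05],
  ],
)

```text
time_s: 16.72
tcp_pos: [0.4066, -0.1872, 0.0336]
eef_rot: [-89.5, -34.5, 86.3]
contact_force: [-1.0, -4.8, 0.8]
gripper_width: 0.0438
```

Request:
drive_tool(
  deltas=[
    [0, 1, 0, 0, 0, 0],
    [-0.1, 2, 0, 0, 0, 0.01],
    [-0.2, 3, 0, 0, 0, 0.02],
    [-0.3, 4, 0, 0, 0, 0.03],
    [-0.4, 5, 0, 0, 0, 0.04],
    [-0.5, 6, 0, 0, 0, 0.05],
    [-0.5, 7, 0, 0, 0, 0.05],
    [-0.5, 7.8, 0, 0, 0, 0.05],
  ],
)

```text
time_s: 17.38
tcp_pos: [0.4014, -0.1085, 0.0336]
eef_rot: [-89.5, -34.6, 89.2]
contact_force: [1.0, -4.8, 0.2]
gripper_width: 0.0438
```

Run:
```python
from h import *
cap('top','t7');cap('scene','s7')
a=cv2.imread('pics/t7.png')[180:290,250:420];b=cv2.imread('pics/s7.png')[150:260,220:390]
cv2.imwrite('pics/m7.png',cv2.resize(np.hstack([a,b]),(800,260),interpolation=cv2.INTER_CUBIC))
```

```text
(no output)
```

View pics/m7.png

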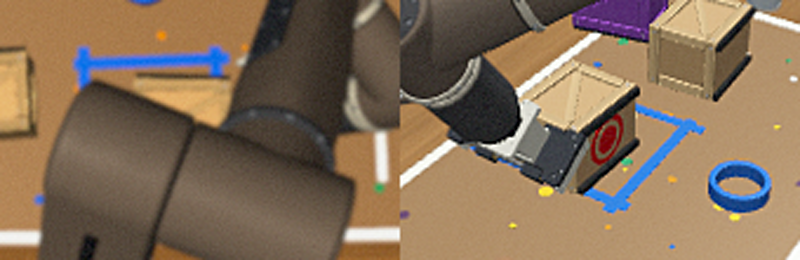

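Run:
```python
from h import *
a=cv2.imread('pics/t7.png')[190:290,270:370]
cv2.imwrite('pics/t7c.png',cv2.resize(a,None,fx=6,fy=6,interpolation=cv2.INTER_CUBIC))
print(onz('top',(307.4,211),.11))
```

```text
[0.46840951 0.03875773 0.11      ]
```

View pics/t7c.png

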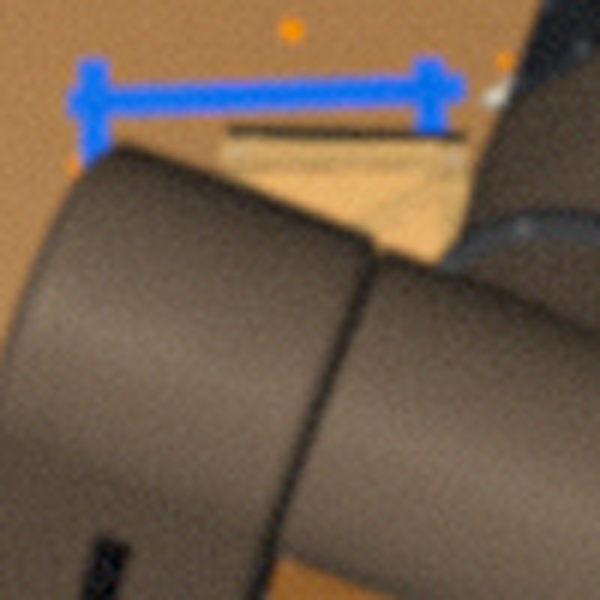

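Request:
drive_tool(
  deltas=[
    [0, 0.8, 0, 0, 0, 0],
    [0, 1.6, 0, 0, 0, 0],
    [0, 2.4, 0, 0, 0, 0.01],
    [0, 3.1, 0, 0, 0, 0.02],
    [0, 3.7, 0, 0, 0, 0.02],
    [0, 4.3, 0, 0, 0, 0.02],
    [0, 4.7, 0, 0, 0, 0.02],
    [0, 4.8, 0, 0, 0, 0.02],
  ],
)

```text
time_s: 18.15
tcp_pos: [0.4013, -0.061, 0.0336]
eef_rot: [-89.5, -34.6, 90.3]
contact_force: [0.2, -4.0, 0.4]
gripper_width: 0.0437
```

Request:
drive_tool(
  deltas=[
    [0, -0.5, 0, 0, 0, 0],
    [0, -1.5, 0, 0, 0, 0],
    [0, -3, 0.5, 0, 0, 0],
    [0.3, -5, 1, 0, 0, 0],
    [0.6, -7.5, 2, 0, 0, 0],
    [1, -10, 3.5, 0, 0, 0],
    [1.3, -13, 6, 0, 0, 0],
    [1.6, -16, 9, 0, 0, 0],
  ],
)

```text
time_s: 18.82
tcp_pos: [0.416, -0.2223, 0.1228]
eef_rot: [-89.3, -34.7, 90.1]
contact_force: [1.9, -0.7, -0.8]
gripper_width: 0.044
```

Request:
drive_tool(
  deltas=[
    [0, -2.5, 2.5, 0, 0, 0],
    [0, -5, 5, 0, 0, 0],
    [0, -8, 7, 0, 0, 0],
    [0, -11, 9, 0, 0, 0],
    [0, -14, 10, 0, 0, 0],
    [0, -17, 10, 0, 0, 0],
    [0, -20, 10, 0, 0, 0],
    [0, -22, 10, 0, 0, 0],
  ],
)

```text
time_s: 19.48
tcp_pos: [0.416, -0.444, 0.2222]
eef_rot: [-89.4, -34.6, 90.2]
contact_force: [0.0, 0.7, -0.1]
gripper_width: 0.0437
```

Run:
```python
from h import *
cap('top','t8');cap('scene','s8')
a=cv2.imread('pics/t8.png')
cv2.imwrite('pics/t8c.png',cv2.resize(a[190:280,260:370],None,fx=6,fy=6,interpolation=cv2.INTER_CUBIC))
```

```text
(no output)
```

View pics/t8c.png

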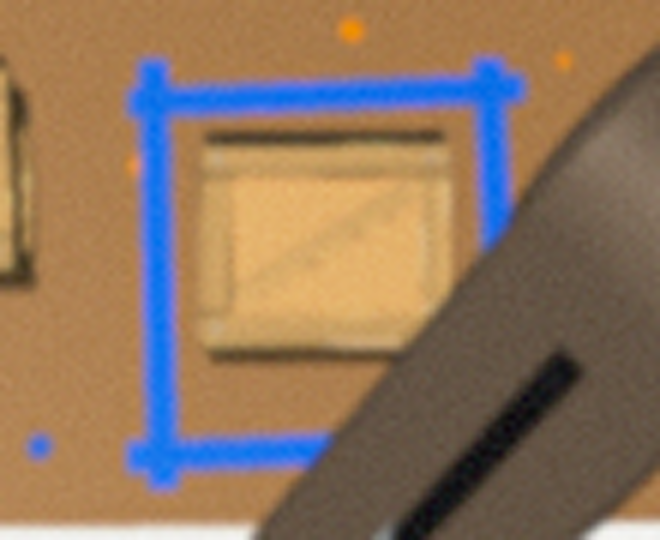

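View pics/s8.png

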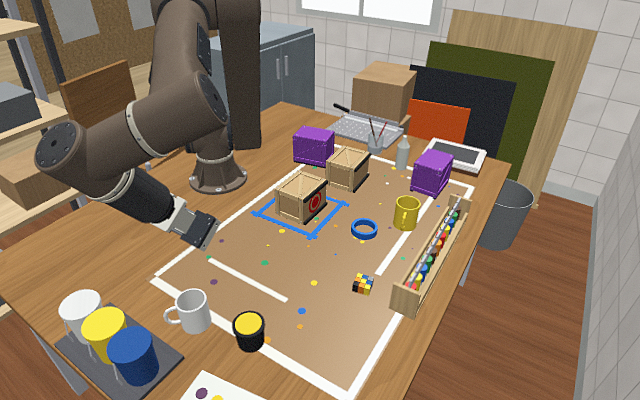

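View pics/t8.png

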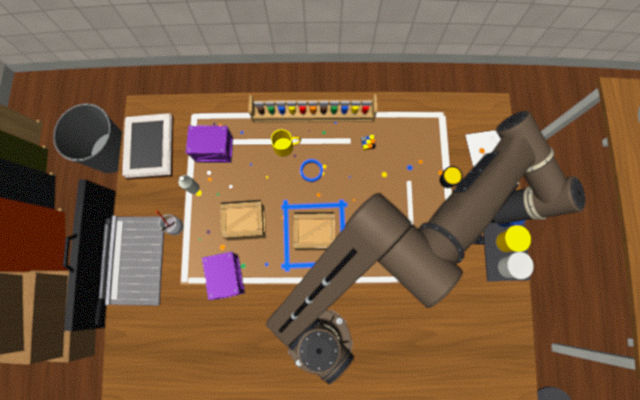

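Run:
```python
from h import *
f=lambda p:(260+(p[0]+.5)/6-.5,190+(p[1]+.5)/6-.5)
Q=np.array([onz('top',f(p),.11)[:2] for p in [(205,134),(449,135),(207,357)]])
Q=np.vstack([Q,Q[1]+Q[2]-Q[0]])
B=np.array([onz('top',f(p),0)[:2] for p in [(152,99),(490,89),(161,456)]]);c=(B[1]+B[2])/2;ux=(B[0]-B[2])/np.linalg.norm(B[0]-B[2]);uy=np.array([-ux[1],ux[0]])
print(Q.round(3),c.round(3));print(((Q-c)@np.c_[ux,uy]).round(3), 'limits .105 .100')
for n in('scene','top'):
  for l in ['mug_yellow','mug_white','glue_bottle','brush_jar','tape_roll','colour_cubes','paint_pot']:
    for d in imaging.landmark_of(n,l)[:1]: print(n,l,round(d['score'],2),np.round(onz(n,d['position'],0)[:2],3))
```

```text
[[ 0.465  0.089]
 [ 0.464 -0.06 ]
 [ 0.33   0.086]
 [ 0.328 -0.062]] [0.396 0.016]
[[ 0.071  0.07 ]
 [ 0.065 -0.078]
 [-0.064  0.073]
 [-0.071 -0.075]] limits .105 .100
scene mug_yellow 0.56 [0.76  0.126]
scene mug_white 0.73 [ 0.458 -0.546]
scene glue_bottle 0.75 [0.584 0.527]
scene brush_jar 0.88 [0.446 0.554]
scene tape_roll 0.62 [0.639 0.031]
scene colour_cubes 0.89 [ 0.774 -0.21 ]
scene paint_pot 0.56 [ 0.616 -0.517]
top mug_yellow 0.76 [0.757 0.148]
top mug_white 0.24 [0.492 0.02 ]
top glue_bottle 0.82 [0.584 0.502]
top brush_jar 0.77 [0.438 0.56 ]
top tape_roll 0.58 [0.657 0.034]
top colour_cubes 0.63 [0.523 0.383]
top paint_pot 0.79 [ 0.6   -0.506]
```

Crate is well inside with over 20 mm of margin on every side, nothing else has moved, and the arm is clear.

```bash
python3 -c "
from h import *
print(r.close_job())"
```

```text
the job is handed in; nothing more can be done
None
```

I tipped both crates toward the robot onto their sides with the shut fingertips, right one first, then left. The right-hand crate showed the red stamp. I then pushed it, lying, about 24 cm along the table into the blue rectangle and drew the arm clear. The job was handed in at about 20 s.

- **Stamped crate:** in the last top picture its outline reaches at most 71 mm along x and 78 mm along y from the bay centre. The limits are 105 and 100 mm, so it sits inside with at least 20 mm to spare on every side. I worked out its fourth corner from the other three, because the arm hid it.
- **Other crate:** it lies where it fell, on its side.
- **Forces:** the largest readings at the end of a move were about 14 N while tipping and 6 N while pushing.
- **Other things on the table:** the networks' positions match the first ones within about 25 mm, which is about the difference between the two cameras. The exceptions were the top-camera results for the white mug and the colour cubes, which fell on the bay and near the left crate. The scene camera finds both where they were, and the pictures show nothing moved.

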